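Right a fallen bottle by way of the sloping rest

ROBOT

A 6-joint arm with a two-finger parallel gripper is mounted at the origin on the work surface. World frame = base frame: x ahead of the robot, y to its left, z up, the work surface at z = 0. Lengths are in mm, angles in rad, forces in N, time in s.
With the tool pointing down it reaches from about 275 to 750 mm from the base axis. Payload 10.2 kg.
Tool frame: the origin (TCP) lies midway between the tips of the shut fingers; the grasp point (between the pads) lies 19 mm behind it; z points along the fingers, y is the line along which they close (so a half turn about z gives the same grasp; the last joint's range is limited). The gripper opens to 85 mm and grips with 20 to 120 N. Pads are 22 mm wide; open, the fingers measure 114 mm over their backs; the gripper's body (76 mm by 85 mm) begins 54 mm behind the grasp point. The pads swing forward as they close: fully open they stand 13 mm farther back than shut.
Start: joints at [0.925, 0.313, 1.498, -0, 1.331, -0.223], TCP at [215.429, 478.771, 231.294] pointing down, gripper open.
Joint ranges: [-2.94, 2.94], [-0.97, 2.17], [0.19, 2.56], [-1.23, 4.37], [0.02, 3.11], [-2.88, 2.88]. Speed limits (rad/s): [2.39, 2.39, 3.01, 3.14, 3.14, 3.14].

INTERFACE

Orientations are given as a unit quaternion [w, x, y, z].
In Python, from rig import ctrl gives the robot as it stands.
- The arm moves only by the tool arm_command, never from a script. Its argument "increments" is a list of rows, each an object with "dr": the turn, a rotation vector about the tool's x, y, z in units of pi/4 rad (1.0 is pi/4 rad), a list of three; "offset": the shift along the tool's x, y, z in units of 120 mm (1.0 is 120 mm), a list of three; "hand": the opening, from -1 (shut) to 1 (fully open). A call has 1 to 8 rows; each row shifts and turns the commanded pose from where the row before left it, along the tool's axes as they then stand; what a row does not reach is not made up. A row lasts 1/10 s, in which the tool goes at most 50 mm and 8.59 degrees, less where a joint would pass 70% of its speed; a pose out of reach is approached as far as the arm can. A call with a number of a shift or a turn outside -1 to 1 is refused whole. A call with a gripper value outside its range is refused whole. The fingers move at their own pace and stop on an object; "grip_force" is the grip in N (left out, the last holds). Time passes only in rows, so rows that do not move let the fingers close. It gives the time, the measured TCP pose, the force, the opening and the grip force at its end, in the units of the state.
- ctrl.sense(): the state, without advancing time (a new reading comes with each control period).
- ctrl.capture(name): name is "scene" or "top" or "wrist"; returns the picture (400x640x3 uint8, red, green, blue); there is no depth.
- ctrl.camera_info(name): a dict with "K" (3x3 intrinsics, pixels), "R" (3x3) and "t" (3): a world point X has camera coordinates R X + t. Camera axes: x right, y down, z forward; pixel columns grow to the right and rows downward; lengths in mm; the calibration is good to about 2 mm. A picture is of the moment at which its call begins: read the wrist's pose just before it. camera_info takes no time and is no camera call; for the wrist camera it gives the pose at the moment of the call.
- ctrl.finish_job(): hands the job in; it is judged then, once.
The state is a dict: "time_s": time; "joints": joint angles; "dq": joint speeds; "tau": joint torques, N m; "eef_pos": TCP position; "ee_rot": TCP orientation; "force": force on the tool from outside, world axes, zero at the start; "wrist_torque": the same for the moment, N m; "grip_width": opening from 0.0 (shut) to 1.0 (fully open); "grip_force": force on a finger pad.
Only numpy, scipy, OpenCV 4.12 (cv2) and the standard library are available. Lean on these libraries where they do the work, as an engineer would, in place of code of your own. Each camera call takes 0.05 s, during which the arm holds its last target. There are 200 camera calls.

TASK

One square amber bottle has fallen over on the bench: lay it fully home in the sloping steel rest, base against the foot and neck up, let go of it, then take it again from there and stand it upright in the middle of the free place in the tray, square with the tray. It is thin glass: grip it lightly, with no more than about 30 N at each finger, set it down softly without letting it drop, and leave the other bottles standing where they are.

Things in the scene. Friction and masses are not known exactly. Their poses are not given: they have to be found in the camera images.
- bottle: the fallen bottle: amber glass, square body 44 x 44 mm, 72 mm tall, then neck and round black cap 28 mm wide from 86 to 108 mm above the base; about 0.11 kg, centre of mass 45 mm from the base on the axis. It lies on a flat side, neck roughly to the robot's left (+y). Origin: centre of its base (underside); z runs from base to cap
- bottle_cap (a point): centre of the end face of the fallen bottle's cap, 108 mm from its origin along its z
- rest: fixed steel rest: a bed 40 mm wide, 75 mm long, sloping 45 degrees, high end (70 mm up) roughly to the robot's left; a foot plate 66 mm wide square to it at the low far end, with two cheeks 56 mm apart inside, reaching 11 mm up the bottle. Origin on the bench under it, z up; -x points level from foot to high end; base-to-cap of a bottle in it is (-0.707, 0, 0.707) in this frame
- rest_seat (a point): where the centre of the bottle's base comes when it lies home on the bed, base against the foot (33.6 mm above the bench); above the cheeks the bottle's two sides stand free for the fingers
- rest_head (a point): where the centre of the cap's end face comes when the bottle lies fully home in the rest (110 mm above the bench)
- tray: fixed dark steel tray 180 (x) x 250 (y) mm, wall 5 mm thick and 22 mm high, floor 5 mm above the bench, with small holes; its floor has six standing places, 2 along x by 3 along y, 70 mm apart. Origin: under its centre, on the bench; z up
- gap: centre of the free place in the tray, on its floor, 5 mm above the bench; a 12 mm hole is seen there
- bottle_a: one of the five bottles standing in the tray, same shape and size as the fallen one; origin: centre of its underside, z up
- bottle_b: one of the five bottles standing in the tray, same shape and size as the fallen one; origin: centre of its underside, z up
- bottle_c: one of the five bottles standing in the tray, same shape and size as the fallen one; origin: centre of its underside, z up
- bottle_d: one of the five bottles standing in the tray, same shape and size as the fallen one; origin: centre of its underside, z up
- bottle_e: one of the five bottles standing in the tray, same shape and size as the fallen one; origin: centre of its underside, z up
Mind the look-alikes: they are no part of the job. What is shaped like the bottle but yellow is not meant.

How it is judged:
By the outcome, as a careful person would: the job done as asked, in the order asked, and still so for the second after the job is handed in, with the robot touching nothing.
It also fails if it takes over 56 s, if anything falls off the work surface, if the arm or the gripper's body presses on something with over 40 N, if the wrist force passes 120 N, or if a joint passes its speed limit or range.

## Working session

There is one attempt and no reset: what is moved stays moved. The work goes in short steps, Python scripts to look and compute and a tool call to move; the robot and the scene stay as the last step left them, time stands still between calls to the robot, and variables do not carry over. Pictures are saved under pics/ and viewed, at most 10 in all, crops included, and the job is handed in when it is done.

Besides the shell and the picture viewer there is one more tool, called after ">>>" in YAML: its name, and indented under it one key for each argument. arm_command: Moves the arm, as the interface text tells. Shifts and turns lie within -1 to 1; 1 stands for 120 mm of shift or pi/4 rad of turn. Its arguments: {"type":"object","properties":{"increments":{"type":"array"},"grip_force":{"type":"number"}},"required":["increments"]}

```bash
ls; mkdir -p pics
python3 - <<'E'
from rig import ctrl
import cv2,numpy as np
for n in("scene","top"):
    im=ctrl.capture(n); cv2.imwrite(f"pics/{n}0.png",im[:,:,::-1])
    c=ctrl.camera_info(n); print(n,np.round(c["K"],1).tolist(),np.round(c["R"],3).tolist(),np.round(c["t"],1))
print(ctrl.sense())
E
```

```text
pics
scene [[455.3, 0.0, 327.9], [0.0, 455.3, 209.9], [0.0, 0.0, 1.0]] [[-0.866, 0.5, 0.01], [0.374, 0.662, -0.65], [-0.332, -0.559, -0.76]] [ 428.6 -162.9 1475.6]
top [[513.9, 0.0, 324.3], [0.0, 513.9, 200.7], [0.0, 0.0, 1.0]] [[-0.132, -0.991, -0.001], [-0.97, 0.129, -0.206], [0.204, -0.026, -0.979]] [  87.9  551.4 1184.5]
{'time_s': 0.1, 'joints': array([ 9.24585945e-01,  3.13390198e-01,  1.49837645e+00, -2.78153130e-05,
        1.33099424e+00, -2.23400165e-01]), 'dq': array([ 0.00038053, -0.00150466, -0.0009341 , -0.00062451, -0.00010671,
        0.00049407]), 'tau': array([ 3.57200326e-03, -4.12898433e+01, -2.60136008e+01, -1.16845940e-04,
        3.07871516e-03, -2.34413466e-05]), 'eef_pos': array([215.29251672, 478.56718618, 230.788496  ]), 'ee_rot': array([-2.33800645e-04,  2.09830660e-01,  9.77737568e-01, -5.35459735e-04]), 'force': array([ 0.68618854, -1.05770002, -0.16803757]), 'wrist_torque': array([-0.01197567, -0.04305788,  0.00776616]), 'grip_force': 0.0, 'grip_width': 1.0035710221271974}
```

View pics/top0.png

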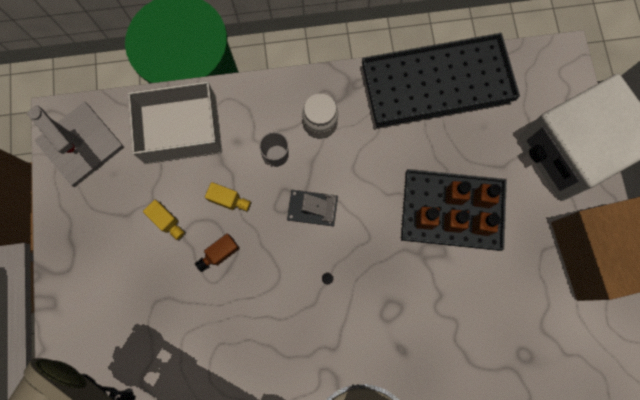

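View pics/scene0.png

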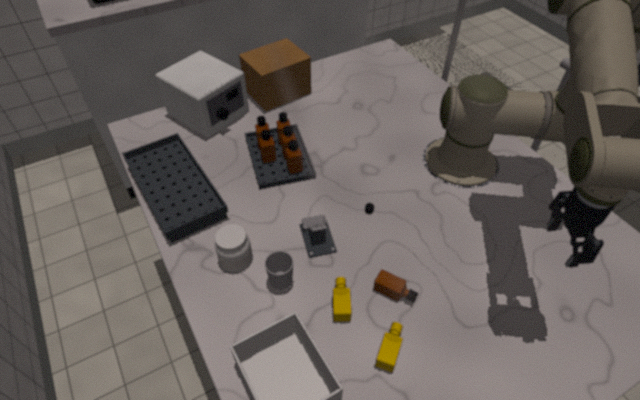

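The top view shows the amber bottle at (217,252) with its black cap at (201,265). The other bottle shapes lying down, at (163,219) and (228,196), are yellow, so they are look-alikes. The rest is at about (313,207). The tray is at (455,210), and its free place is around (428,188). Next I'll take an enlarged crop to confirm, along with rough positions.

```bash
cat > h.py <<'E'
import numpy as np,cv2
from rig import ctrl
from scipy.spatial.transform import Rotation as R
def ray(c,uv,z):
    "pixel -> world point at height z"
    M=np.array(c["R"]);K=np.array(c["K"]);o=-M.T@np.array(c["t"])
    d=M.T@np.linalg.solve(K,np.array([uv[0],uv[1],1.]))
    return o+d*(z-o[2])/d[2]
def proj(c,X):
    p=np.array(c["K"])@(np.array(c["R"])@np.array(X,float)+np.array(c["t"]));return p[:2]/p[2]
def rot(q): return R.from_quat(np.roll(q,-1))
E
python3 - <<'E'
from h import *
im=cv2.imread("pics/top0.png");c=ctrl.camera_info("top")
a=cv2.resize(im[165:290,185:345],None,fx=5,fy=5,interpolation=cv2.INTER_CUBIC)[:300]
b=cv2.resize(im[160:260,390:520],None,fx=3,fy=3,interpolation=cv2.INTER_CUBIC)
a=cv2.resize(im[170:280,185:345],None,fx=2.65,fy=2.65,interpolation=cv2.INTER_CUBIC)
h=max(a.shape[0],b.shape[0])
o=np.zeros((h,a.shape[1]+b.shape[1],3),np.uint8);o[:a.shape[0],:a.shape[1]]=a;o[:b.shape[0],a.shape[1]:]=b;print(o.shape)
cv2.imwrite("pics/crop1.png",o)
for n,uv,z in[("body",(220,249),22),("cap",(201,265),22),("rest",(313,207),0),("gap",(428,188),5),("tray",(455,210),5)]:print(n,ray(c,uv,z).round())
c=ctrl.camera_info("wrist");s=ctrl.sense();T=rot(s["ee_rot"]).as_matrix();M=np.array(c["R"])
print(c["K"],"cam in tool",(T.T@(-M.T@c["t"]-s["eef_pos"])).round(1),(M@T).round(3),T.round(3))
E
```

```text
(300, 814, 3)
body [480. 282.  22.]
cap [447. 331.  22.]
rest [558.  43.   0.]
gap [ 567. -252.    5.]
tray [ 502. -309.    5.]
[[307.39173964   0.         319.53491329]
 [  0.         307.39173964 193.89786566]
 [  0.           0.           1.        ]] cam in tool [ 8.390e+01  1.000e-01 -1.419e+02] [[-0.     1.     0.001]
 [-0.945 -0.    -0.327]
 [-0.327 -0.001  0.945]] [[-0.912  0.41  -0.001]
 [ 0.41   0.912 -0.001]
 [ 0.    -0.001 -1.   ]]
```

View pics/crop1.png

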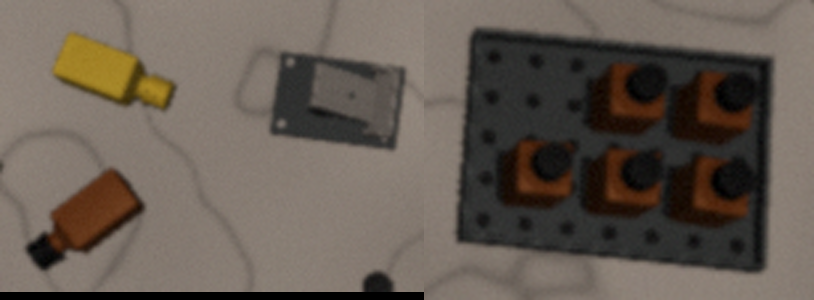

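The crop confirms the amber bottle with its black cap at (45,250) on the crop, with the yellow one apart at (100,68). The rest has its foot end at right (395,100). The tray's free place is at upper left, about (535,85). I'll move over the fallen bottle, with tool x along its axis, for a wrist view.

```bash
cat >> h.py <<'E'
def Rm(zt,xaz):
    "tool rotation: zt unit vector, y horizontal with x azimuth xaz"
    z=np.array(zt,float);z/=np.linalg.norm(z);y=np.array([np.sin(xaz),-np.cos(xaz),0]);return np.c_[np.cross(y,z),y,z]
def wr(Rt,j1,q23,s=1):
    "wrist joints for a tool rotation, spherical wrist guess"
    e=(R.from_euler('ZY',[j1,q23]).inv()*R.from_matrix(Rt)).as_euler('ZYZ');return np.array([s*e[0],e[1],(e[2]-np.pi/2+np.pi)%(2*np.pi)-np.pi])
def inc(x,y,z,xaz=None,tilt=0):
    "shift (tool units) and turn from sensed pose to a target; tilt=turn about tool y from straight down"
    s=ctrl.sense();T=rot(s["ee_rot"])
    d=T.inv().apply(np.array([x,y,z])-s["eef_pos"])/120
    r=np.zeros(3)
    if xaz is not None:
        G=R.from_matrix(Rm([0,0,-1],xaz))*R.from_euler('y',tilt); r=(T.inv()*G).as_rotvec()/(np.pi/4)
    print("offset",d.round(3),"dr",r.round(3));return d,r
E
python3 - <<'E'
from h import *
print(wr(Rm([0,0,-1],2.719),.925,1.811))
for n,zt,xa,j1 in[("rest0",[0,.7,-.7],1.65,-.15),("rest1",[0,0,-1],1.65,-.15),("rest1flip",[0,0,-1],1.65-np.pi,-.15),("gap d=-y",[-.08,-.7,-.7],-1.65,-.65),("flip",[-.08,-.7,-.7],1.49,-.65),("gapdown",[0,0,-1],-1.65,-.65)]:
  for q in(1.5,1.9): print(n,q,wr(Rm(zt,xa),j1,q).round(2))
inc(455,300,180,2.17)
E
```

```text
[ 0.          1.33059265 -0.22320367]
rest0 1.5 [ 0.78  1.75 -0.11]
rest0 1.9 [ 0.77  1.47 -0.39]
rest1 1.5 [-0.    1.64 -0.23]
rest1 1.9 [-0.    1.24 -0.23]
rest1flip 1.5 [0.   1.64 2.91]
rest1flip 1.9 [0.   1.24 2.91]
gap d=-y 1.5 [-0.69  1.24  2.67]
gap d=-y 1.9 [-0.83  0.95  2.98]
flip 1.5 [-0.69  1.24 -0.47]
flip 1.9 [-0.83  0.95 -0.16]
gapdown 1.5 [0.   1.64 2.57]
gapdown 1.9 [-0.    1.24  2.57]
offset [-2.432 -0.537  0.423] dr [-0.002  0.     0.699]
```

>>> arm_command:
  increments:
    - {"dr":[0,0,0],"offset":[-0.304,-0.067,0.053],"hand":1}
    - {"dr":[0,0,0],"offset":[-0.304,-0.067,0.053],"hand":1}
    - {"dr":[0,0,0],"offset":[-0.304,-0.067,0.053],"hand":1}
    - {"dr":[0,0,0],"offset":[-0.304,-0.067,0.053],"hand":1}
    - {"dr":[0,0,0],"offset":[-0.304,-0.067,0.053],"hand":1}
    - {"dr":[0,0,0],"offset":[-0.304,-0.067,0.053],"hand":1}
    - {"dr":[0,0,0],"offset":[-0.304,-0.067,0.053],"hand":1}
    - {"dr":[0,0,0],"offset":[-0.304,-0.067,0.053],"hand":1}

```text
time_s: 0.9
eef_pos: [456.1, 299.2, 179.9]
ee_rot: [-0.0, 0.21, 0.978, -0.0]
force: [0.5, -0.0, -0.2]
grip_width: 0.999
grip_force: 0.0
```

>>> arm_command:
  increments:
    - {"dr":[0,0,0.175],"offset":[0,0,0],"hand":1}
    - {"dr":[0,0,0.175],"offset":[0,0,0],"hand":1}
    - {"dr":[0,0,0.175],"offset":[0,0,0],"hand":1}
    - {"dr":[0,0,0.175],"offset":[0,0,0],"hand":1}
    - {"dr":[0,0,0],"offset":[0,0,0],"hand":1}
    - {"dr":[0,0,0],"offset":[0,0,0],"hand":1}

```text
time_s: 1.5
eef_pos: [455.1, 300.3, 180.2]
ee_rot: [-0.0, 0.466, 0.885, -0.0]
force: [-0.7, -0.4, -0.2]
grip_width: 1.0
grip_force: 0.0
```

Run:
```python
from h import *
c=ctrl.camera_info("wrist");im=ctrl.capture("wrist");cv2.imwrite("pics/w1.png",im[:,:,::-1])
s=ctrl.sense();print(s["joints"],s["eef_pos"])
import pickle;pickle.dump(c,open("w1.pkl","wb"))
```

```text
[ 3.68406824e-01  4.00971796e-01  1.51120763e+00 -1.49844251e-05
  1.22975820e+00 -2.33109439e-01] [455.0984489  300.34316445 180.25868835]
```

View pics/w1.png

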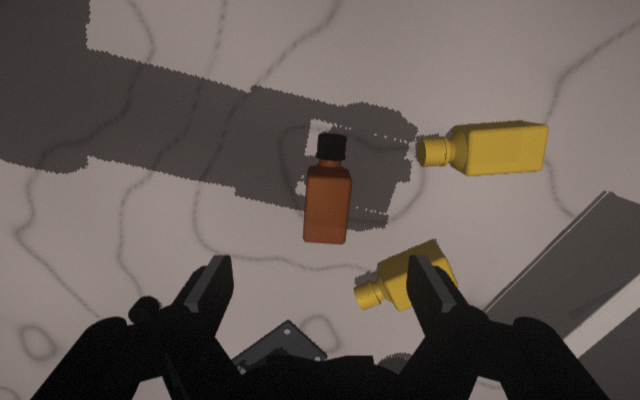

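The wrist view shows the amber bottle centred: body from (304,180) to (351,243), cap at (332,147). The bottom edge at row 243 is the upper base edge, at z=44. The yellow ones are off to the side. Next I'll measure the axis from the side edges at z=44.

Run:
```python
from h import *
import pickle;c=pickle.load(open("w1.pkl","rb"));im=cv2.imread("pics/w1.png").astype(int)
m=(im[:,:,2]>im[:,:,0]*2.2)&(im[:,:,2]<190)&(im[:,:,1]<im[:,:,2]*.6);m[:, :290]=0;m[:,365:]=0;m[:170]=0;m[250:]=0
L=[];Rr=[]
for v in range(186,238):
    u=np.where(m[v])[0]; L.append(ray(c,(u.min()-.5,v),44)[:2]);Rr.append(ray(c,(u.max()+.5,v),44)[:2])
L=np.array(L);Rr=np.array(Rr)
f=lambda P:cv2.fitLine(P.astype(np.float32),cv2.DIST_HUBER,0,.01,.01).ravel()
for P in(L,Rr):
    l=f(P);print("az",np.arctan2(l[1],l[0])%np.pi,"mid",P.mean(0))
w=np.array([ (Rr[i]-L[i]) for i in range(len(L))]);print("width",np.linalg.norm(w,axis=1).mean())
vb=[np.where(m[:,u])[0].max()+.5 for u in range(310,342)];print(min(vb),max(vb))
vt=[np.where(m[:,u])[0].min()-.5 for u in range(312,344)];print(min(vt),max(vt))
l=f((L+Rr)/2);a=l[:2]*np.sign(l[1]);
b=ray(c,(325.5,np.median(vb)),44)[:2];ctr=(L+Rr).mean(0)/2
base=ctr+a*np.dot(b-ctr,a);print("axis az",np.arctan2(a[1],a[0]),"base",base)
cap=base+a*108;print("cap px pred (z=22)",proj(c,[*cap,22]),"shoulder z44",proj(c,[*(base+a*72),44]))
t=ctrl.camera_info("top");print("top pred base/cap",proj(t,[*base,22]),proj(t,[*cap,22]))
```

```text
az 2.1036084 mid [460.77789513 266.88775321]
az 2.0872064 mid [495.03864513 290.43174234]
width 41.57064376778366
240.5 242.5
169.5 171.5
axis az 2.096989 base [494.20629618 250.59908022]
cap px pred (z=22) [332.2870969  130.73618709] shoulder z44 [329.75997058 172.71668681]
top pred base/cap [232.11419705 241.47062091] [195.81452759 268.62636034]
```

Run:
```python
from h import *
inc(470.6,291.2,5,2.097)
```

```text
offset [-0.136  0.064  1.46 ] dr [-0.    -0.     0.096]
```

>>> arm_command:
  increments:
    - {"dr":[0,0,0.096],"offset":[-0.136,0.064,0],"hand":1}
    - {"dr":[0,0,0],"offset":[0,0,0.3],"hand":1}
    - {"dr":[0,0,0],"offset":[0,0,0.3],"hand":1}
    - {"dr":[0,0,0],"offset":[0,0,0.3],"hand":1}
    - {"dr":[0,0,0],"offset":[0,0,0.25],"hand":1}
    - {"dr":[0,0,0],"offset":[0,0,0.17],"hand":1}
    - {"dr":[0,0,0],"offset":[0,0,0.1],"hand":1}
    - {"dr":[0,0,0],"offset":[0,0,0.04],"hand":1}

```text
time_s: 2.35
eef_pos: [470.4, 291.1, 4.4]
ee_rot: [-0.0, 0.5, 0.866, -0.0]
force: [0.5, 0.5, -0.2]
grip_width: 0.996
grip_force: 0.0
```

>>> arm_command:
  increments:
    - {"dr":[0,0,0],"offset":[0,0,0],"hand":0.3}
    - {"dr":[0,0,0],"offset":[0,0,0],"hand":0.2}
    - {"dr":[0,0,0],"offset":[0,0,0],"hand":0.1}
    - {"dr":[0,0,0],"offset":[0,0,0],"hand":0}
    - {"dr":[0,0,0],"offset":[0,0,0],"hand":-0.1}
    - {"dr":[0,0,0],"offset":[0,0,0],"hand":-0.2}
    - {"dr":[0,0,0],"offset":[0,0,0],"hand":-0.2}
    - {"dr":[0,0,0],"offset":[0,0,0],"hand":-0.2}
  grip_force: 22

```text
time_s: 3.15
eef_pos: [471.2, 291.4, 6.2]
ee_rot: [0.001, 0.5, 0.866, 0.001]
force: [-1.2, -0.3, 5.8]
grip_width: 0.514
grip_force: 23.3
```

>>> arm_command:
  increments:
    - {"dr":[0,0,0],"offset":[0,0,-0.1],"hand":-0.2}
    - {"dr":[0,0,0],"offset":[0,0,-0.25],"hand":-0.2}
    - {"dr":[0,0,0],"offset":[0,0,-0.35],"hand":-0.2}
    - {"dr":[0,0,0],"offset":[0,0,-0.35],"hand":-0.2}
    - {"dr":[0,0,0],"offset":[0,0,-0.35],"hand":-0.2}
    - {"dr":[0,0,0],"offset":[0,0,-0.3],"hand":-0.2}
    - {"dr":[0,0,0],"offset":[0,0,0],"hand":-0.2}

```text
time_s: 3.85
eef_pos: [472.2, 291.8, 214.9]
ee_rot: [0.003, 0.5, 0.866, 0.004]
force: [-0.0, -0.3, -1.9]
grip_width: 0.508
grip_force: 23.0
```

Run:
```python
from h import *
inc(540,-60,210,1.35); print(ctrl.sense()["grip_force"],ctrl.sense()["joints"])
```

```text
offset [-2.822 -0.975  0.037] dr [ 0.012 -0.002  0.947]
23.019287288188934 [ 3.42485447e-01  3.86361234e-01  1.43839594e+00  2.57824037e-05
  1.30723836e+00 -1.80543216e-01]
```

>>> arm_command:
  increments:
    - {"dr":[0,0,0],"offset":[-0.2,-0.07,0],"hand":-0.2}
    - {"dr":[0,0,0],"offset":[-0.375,-0.13,0],"hand":-0.2}
    - {"dr":[0,0,0],"offset":[-0.375,-0.13,0],"hand":-0.2}
    - {"dr":[0,0,0],"offset":[-0.375,-0.13,0],"hand":-0.2}
    - {"dr":[0,0,0],"offset":[-0.375,-0.13,0],"hand":-0.2}
    - {"dr":[0,0,0],"offset":[-0.375,-0.13,0],"hand":-0.2}
    - {"dr":[0,0,0],"offset":[-0.375,-0.13,0],"hand":-0.2}
    - {"dr":[0,0,0],"offset":[-0.372,-0.125,0],"hand":-0.2}

```text
time_s: 4.65
eef_pos: [538.0, -62.5, 208.8]
ee_rot: [-0.001, 0.5, 0.866, -0.0]
force: [0.3, 0.9, -1.1]
grip_width: 0.511
grip_force: 23.0
```

>>> arm_command:
  increments:
    - {"dr":[0,0,0.18],"offset":[0,0,0],"hand":-0.2}
    - {"dr":[0,0,0.18],"offset":[0,0,0],"hand":-0.2}
    - {"dr":[0,0,0.18],"offset":[0,0,0],"hand":-0.2}
    - {"dr":[0,0,0.18],"offset":[0,0,0],"hand":-0.2}
    - {"dr":[0,0,0.18],"offset":[0,0,0],"hand":-0.2}
    - {"dr":[0,0,0.05],"offset":[0,0,0],"hand":-0.2}
    - {"dr":[0,0,0],"offset":[0,0,0],"hand":-0.2}
    - {"dr":[0,0,0],"offset":[0,0,0],"hand":-0.2}

```text
time_s: 5.45
eef_pos: [538.1, -60.5, 208.9]
ee_rot: [-0.0, 0.781, 0.624, -0.0]
force: [0.2, -0.8, -0.8]
grip_width: 0.511
grip_force: 22.9
```

Run:
```python
from h import *
c=ctrl.camera_info("wrist");im=ctrl.capture("wrist");cv2.imwrite("pics/w2.png",im[:,:,::-1])
s=ctrl.sense();print(s["joints"],s["eef_pos"])
import pickle;pickle.dump(c,open("w2.pkl","wb"))
```

```text
[-3.28462941e-01  3.67369564e-01  1.48161211e+00 -1.00357406e-05
  1.29326505e+00 -1.06305957e-01] [538.21426432 -60.56188963 208.95597849]
```

View pics/w2.png

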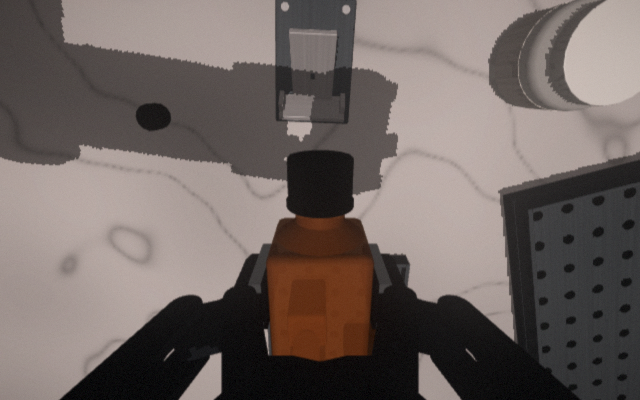

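The wrist view shows the rest at top: base plate (275-355, 0-122), bed top edge near row 30, foot near rows 95-120. The bottle is held straight. I'll enlarge the rest.

Run:
```python
import cv2
im=cv2.imread("pics/w2.png")[0:130,255:375]
cv2.imwrite("pics/c2.png",cv2.convertScaleAbs(cv2.resize(im,None,fx=4.5,fy=4.5,interpolation=cv2.INTER_CUBIC),alpha=1.5))
```

```text
(no output)
```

View pics/c2.png

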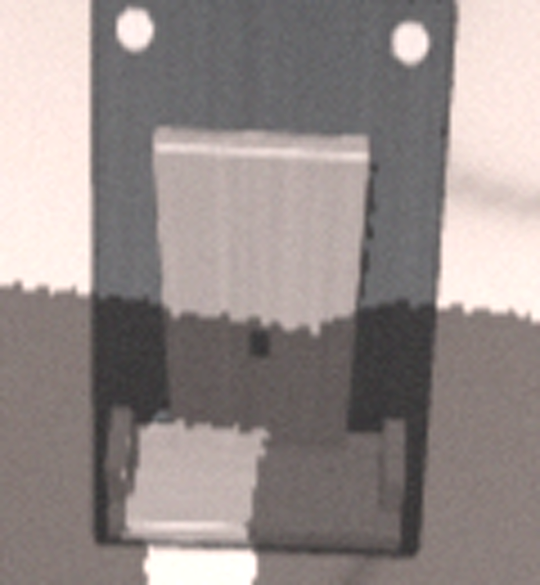

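Run:
```python
from h import *
import pickle;c=pickle.load(open("w2.pkl","rb"))
P=lambda u,v,z:ray(c,(255+u/4.5-.4,v/4.5-.4),z)
def seg(n,a,b,z):
    A,B=P(*a,z),P(*b,z);d=B-A;print(n,"len",np.linalg.norm(d).round(1),"az-90",(np.arctan2(d[1],d[0])+np.pi/2).round(3),"mid",((A+B)/2).round(1))
seg("top70",(155,153),(368,161),70)
seg("junction18",(168,428),(352,434),18)
seg("bolts",(135,30),(411,43),4)
seg("plate low edge",(97,540),(415,553),3)
seg("foot top edge",(125,528),(405,541),40)
seg("plateL",(97,540),(93,0),3);seg("plateR",(415,550),(455,0),3)
t=ctrl.camera_info("top")
s=ctrl.sense();T=rot(s["ee_rot"]).as_matrix()
b=s["eef_pos"]+T@np.array([-47,0,-22.])
print("cap px pred",proj(c,b+T@np.array([108,0,0])), proj(c,b+T@np.array([72,22,-22.])),proj(c,b+T@np.array([72,-22,-22.])))
```

```text
top70 len 38.8 az-90 1.315 mid [560.5  62.8  70. ]
junction18 len 42.2 az-90 1.317 mid [548.   15.6  18. ]
bolts len 60.6 az-90 1.307 mid [569.2  95.    4. ]
plate low edge len 78.2 az-90 1.309 mid [540.5 -10.8   3. ]
foot top edge len 61.4 az-90 1.303 mid [544.8  -5.3  40. ]
plateL len 115.2 az-90 2.881 mid [517.6  55.    3. ]
plateR len 117.6 az-90 2.874 mid [594.   36.5   3. ]
cap px pred [318.66743346 150.15326036] [379.02532233 259.8884271 ] [258.15310704 259.87356377]
```

Run:
```python
from h import *
inc(558.7,56,209,1.31,0)
Rt=Rm([0,0,-1],1.31)@R.from_euler('y',np.pi/4).as_matrix();print(wr(Rt,-.1,1.85))
```

```text
offset [ 0.985 -0.047 -0.   ] dr [-0.001 -0.     0.049]
[ 0.82211423  1.2622242  -0.0904337 ]
```

>>> arm_command:
  increments:
    - {"dr":[0,0,0.049],"offset":[0.2,-0.047,0],"hand":-0.2}
    - {"dr":[0,0,0],"offset":[0.35,0,0],"hand":-0.2}
    - {"dr":[0,0,0],"offset":[0.3,0,0],"hand":-0.2}
    - {"dr":[0,0,0],"offset":[0.135,0,0],"hand":-0.2}
    - {"dr":[0,0.1,0],"offset":[0,0,0],"hand":-0.2}
    - {"dr":[0,0.15,0],"offset":[0,0,0],"hand":-0.2}
    - {"dr":[0,0.15,0],"offset":[0,0,0],"hand":-0.2}
    - {"dr":[0,0.15,0],"offset":[0,0,0],"hand":-0.2}

```text
time_s: 6.3
eef_pos: [562.8, 54.5, 209.6]
ee_rot: [-0.131, 0.774, 0.595, 0.172]
force: [0.4, 0.0, -2.2]
grip_width: 0.516
grip_force: 23.0
```

>>> arm_command:
  increments:
    - {"dr":[0,0.15,0],"offset":[0,0,0],"hand":-0.2}
    - {"dr":[0,0.15,0],"offset":[0,0,0],"hand":-0.2}
    - {"dr":[0,0.15,0],"offset":[0,0,0],"hand":-0.2}
    - {"dr":[0,0,0],"offset":[0,0,0],"hand":-0.2}
    - {"dr":[0,0,0],"offset":[0,0,0],"hand":-0.2}

```text
time_s: 6.8
eef_pos: [562.7, 54.4, 209.1]
ee_rot: [-0.232, 0.734, 0.563, 0.303]
force: [0.8, 0.1, -1.1]
grip_width: 0.509
grip_force: 23.0
```

Run:
```python
from h import *
inc(558.7,56,83.5,1.31,np.pi/4);s=ctrl.sense();print(s["joints"],s["grip_width"],s["force"])
```

```text
offset [-0.735 -0.035  0.745] dr [ 0.001  0.004 -0.001]
[-0.44875126  0.41842278  1.61464462  0.78505413  1.37009228 -0.45656274] 0.5086855196883994 [ 0.84497468  0.1000781  -1.09718214]
```

>>> arm_command:
  increments:
    - {"dr":[0,0,0],"offset":[-0.13,-0.035,0.13],"hand":-0.2}
    - {"dr":[0,0,0],"offset":[-0.2,0,0.2],"hand":-0.2}
    - {"dr":[0,0,0],"offset":[-0.2,0,0.2],"hand":-0.2}
    - {"dr":[0,0,0],"offset":[-0.15,0,0.15],"hand":-0.2}
    - {"dr":[0,0,0],"offset":[-0.055,0,0.065],"hand":-0.2}
    - {"dr":[0,0,0],"offset":[0,0,0],"hand":-0.2}
    - {"dr":[0,0,0],"offset":[0,0,0],"hand":-0.2}

```text
time_s: 7.5
eef_pos: [559.5, 57.0, 85.0]
ee_rot: [-0.232, 0.733, 0.563, 0.304]
force: [-0.4, -1.2, -0.9]
grip_width: 0.515
grip_force: 23.0
```

Run:
```python
from h import *
s=ctrl.sense();print(s["eef_pos"],s["force"])
c=ctrl.camera_info("scene");im=ctrl.capture("scene");cv2.imwrite("pics/s2.png",cv2.resize(im[190:290,260:380,::-1],None,fx=3.3,fy=3.3,interpolation=cv2.INTER_CUBIC))
im2=ctrl.capture("wrist")[:,:,::-1];a=cv2.imread("pics/s2.png");b=cv2.resize(im2[:,140:500],None,fx=.82,fy=.82)
h=max(a.shape[0],b.shape[0]);o=np.zeros((h,a.shape[1]+b.shape[1],3),np.uint8);o[:a.shape[0],:a.shape[1]]=a;o[:b.shape[0],a.shape[1]:]=b;cv2.imwrite("pics/s2b.png",o);print(o.shape)
```

```text
[559.49291475  56.995593    84.95748524] [-0.41188169 -1.20462232 -0.93306893]
(330, 691, 3)
```

View pics/s2b.png

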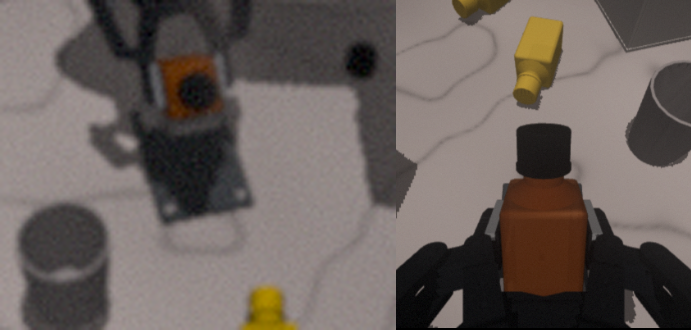

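The scene crop shows the bottle above the rest, lined up with it, with cap up-left. The wrist view shows the bottle symmetric between the fingers. Now I'll ease it down.

>>> arm_command:
  increments:
    - {"dr":[0,0,0],"offset":[-0.08,0,0.02],"hand":-0.2}
    - {"dr":[0,0,0],"offset":[-0.06,0,0.02],"hand":-0.2}
    - {"dr":[0,0,0],"offset":[-0.04,0,0.01],"hand":-0.2}
    - {"dr":[0,0,0],"offset":[-0.02,0,0],"hand":-0.2}
    - {"dr":[0,0,0],"offset":[0,0,0],"hand":-0.2}

```text
time_s: 8.1
eef_pos: [555.4, 44.3, 62.1]
ee_rot: [-0.233, 0.733, 0.562, 0.304]
force: [0.6, -0.4, -1.1]
grip_width: 0.514
grip_force: 23.0
```

```bash
cat >> h.py <<'E'
def st(home):
    s=ctrl.sense();T=rot(s["ee_rot"])
    print("pos",s["eef_pos"].round(1),"left(tool mm)",T.inv().apply(home-s["eef_pos"]).round(1),"F tool",T.inv().apply(s["force"]).round(1),"gw",s["grip_width"].round(3))
E
python3 - <<'E'
from h import *
st(np.array([555.1,42.4,55.1]))
E
```

```text
Traceback (most recent call last):
  File "h.py", line 28, in st
    print("pos",s["eef_pos"].round(1),"left(tool mm)",T.inv().apply(home-s["eef_pos"]).round(1),"F tool",T.inv().apply(s["force"]).round(1),"gw",s["grip_width"].round(3))
                                                                                                                                                 ^^^^^^^^^^^^^^^^^^^^^
AttributeError: 'float' object has no attribute 'round'
```

>>> arm_command:
  increments:
    - {"dr":[0,0,0],"offset":[-0.02,0,0.01],"hand":-0.2}
    - {"dr":[0,0,0],"offset":[-0.015,0,0],"hand":-0.2}
    - {"dr":[0,0,0],"offset":[-0.01,0,0],"hand":-0.2}
    - {"dr":[0,0,0],"offset":[0,0,0],"hand":-0.2}

```text
time_s: 8.5
eef_pos: [554.9, 42.5, 58.5]
ee_rot: [-0.234, 0.732, 0.562, 0.304]
force: [0.1, 5.1, 4.9]
grip_width: 0.513
grip_force: 23.1
```

```bash
sed -i 's/s\["grip_width"\].round(3)/s["grip_width"]/' h.py
python3 - <<'E'
from h import *
st(np.array([555.1,42.4,55.1]))
E
```

```text
pos [554.9  42.5  58.5] left(tool mm) [-2.4  0.2  2.4] F tool [ 7.  -1.2  0. ] gw 0.5130068910117609
```

>>> arm_command:
  increments:
    - {"dr":[0,0,0],"offset":[0.003,0,0.01],"hand":-0.2}
    - {"dr":[0,0,0],"offset":[0,0,0.01],"hand":-0.2}
    - {"dr":[0,0,0],"offset":[0,0,0],"hand":-0.2}

```text
time_s: 8.8
eef_pos: [555.1, 43.0, 58.0]
ee_rot: [-0.233, 0.732, 0.563, 0.304]
force: [-12.3, -8.1, 19.7]
grip_width: 0.511
grip_force: 25.6
```

Run:
```python
from h import *
st(np.array([555.1,42.4,55.1]))
```

```text
pos [555.1  43.   58. ] left(tool mm) [-2.5  0.1  1.6] F tool [  6.1  -9.8 -21.7] gw 0.5105153769929116
```

>>> arm_command:
  increments:
    - {"dr":[0,0,0],"offset":[0,-0.008,-0.01],"hand":-0.2}
    - {"dr":[0,0,0],"offset":[0,0,0],"hand":-0.2}
    - {"dr":[0,0,0],"offset":[0,0,0],"hand":-0.2}

```text
time_s: 9.1
eef_pos: [554.7, 43.1, 58.0]
ee_rot: [-0.233, 0.733, 0.562, 0.304]
force: [1.4, 1.6, 8.5]
grip_width: 0.514
grip_force: 23.7
```

Run:
```python
from h import *
st(np.array([555.1,42.4,55.1]));s=ctrl.sense();print(s["wrist_torque"],rot(s["ee_rot"]).as_matrix().round(3))
im2=ctrl.capture("wrist")[:,:,::-1];cv2.imwrite("pics/w3.png",im2)
```

```text
pos [554.7  43.1  58. ] left(tool mm) [-2.5  0.5  1.7] F tool [ 7.4  1.  -4.6] gw 0.5144367924228698
[ 0.63310191 -0.10806822 -0.08693861] [[ 0.182  0.966  0.184]
 [ 0.683 -0.259  0.683]
 [ 0.708  0.002 -0.707]]
```

View pics/w3.png

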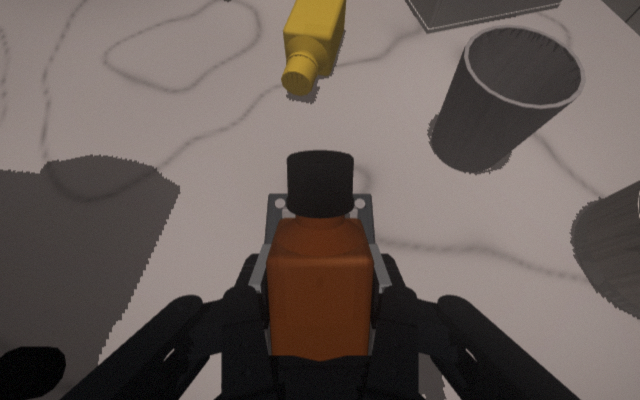

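The wrist view shows the bottle centred on the rest: the plate bolts at (279,203) and (360,203) are symmetric about the cap at column 320. There is light contact on both foot and bed, so I'll release.

>>> arm_command:
  increments:
    - {"dr":[0,0,0],"offset":[0,0,0],"hand":0.06}
    - {"dr":[0,0,0],"offset":[0,0,0],"hand":0.12}
    - {"dr":[0,0,0],"offset":[0,0,0],"hand":0.25}
    - {"dr":[0,0,0],"offset":[0,0,0],"hand":0.5}
    - {"dr":[0,0,0],"offset":[0,0,0],"hand":0.7}
    - {"dr":[0,0,0],"offset":[0,0,0],"hand":0.7}
    - {"dr":[0,0,0],"offset":[0,0,-0.1],"hand":0.7}
    - {"dr":[0,0,0],"offset":[0,0,-0.25],"hand":0.7}

```text
time_s: 9.95
eef_pos: [545.4, 15.0, 86.5]
ee_rot: [-0.235, 0.733, 0.563, 0.303]
force: [-0.1, -0.4, 0.6]
grip_width: 0.85
grip_force: 0.0
```

>>> arm_command:
  increments:
    - {"dr":[0,0,0],"offset":[0,0,-0.35],"hand":0.7}
    - {"dr":[0,0,0],"offset":[0,0,-0.3],"hand":0.7}
    - {"dr":[0,0,0],"offset":[0,0,0],"hand":0.7}
    - {"dr":[0,0,0],"offset":[0,0,0],"hand":0.7}

```text
time_s: 10.35
eef_pos: [532.1, -39.4, 142.3]
ee_rot: [-0.232, 0.733, 0.562, 0.304]
force: [0.5, -0.0, 0.0]
grip_width: 0.854
grip_force: 0.0
```

Run:
```python
from h import *
import pickle
s=ctrl.sense();c=ctrl.camera_info("wrist");pickle.dump(c,open("w4.pkl","wb"))
im2=ctrl.capture("wrist")[:,:,::-1];cv2.imwrite("pics/w4.png",im2);print(s["eef_pos"])
S=np.array([543.5,-1,33.6]);d=np.array([.258,.966,0]);A=(d+[0,0,1])/2**.5;N=(-d+np.array([0,0,1]))/2**.5;L=np.cross(A,N)
for n,P in[("cap end",S+108*A),("cap base",S+86*A),("shoulder+",S+72*A+22*N+22*L),("shoulder-",S+72*A+22*N-22*L),("base+",S+22*N+22*L),("base-",S+22*N-22*L)]:print(n,proj(c,P).round(1))
```

```text
[532.05178177 -39.41335577 142.33701825]
cap end [320.1 120.1]
cap base [320.1 147.9]
shoulder+ [349.3 171.7]
shoulder- [291.2 171.8]
base+ [346.6 255.3]
base- [293.9 255.4]
```

View pics/w4.png

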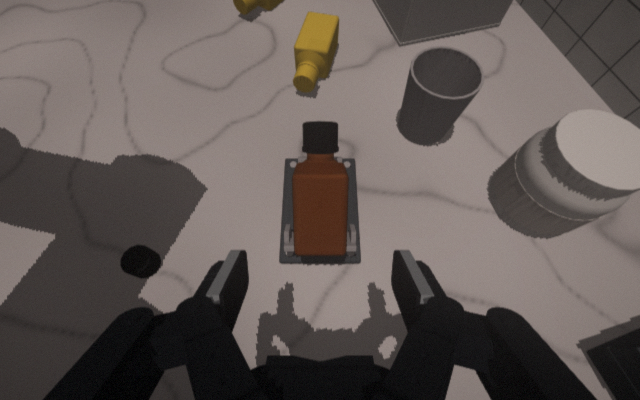

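The bottle lies home and free: body rows 170-255, cap at (320,137), and the cheeks at (289,236) and (352,236) symmetric about it. These match the predicted pixels within 2 px. Next I'll look at the tray with the empty hand.

>>> arm_command:
  increments:
    - {"dr":[0,-0.1,0],"offset":[0,0,-0.2],"hand":0.7}
    - {"dr":[0,-0.15,0],"offset":[0,0,-0.2],"hand":0.7}
    - {"dr":[0,-0.15,0],"offset":[0,0,-0.2],"hand":0.7}
    - {"dr":[0,-0.15,0],"offset":[0,0,-0.2],"hand":0.7}
    - {"dr":[0,-0.15,0],"offset":[0,0,0],"hand":0.7}
    - {"dr":[0,-0.15,0],"offset":[0,0,0],"hand":0.7}
    - {"dr":[0,-0.15,0],"offset":[0,0,0],"hand":0.7}
    - {"dr":[0,0,0],"offset":[0,0,0],"hand":0.7}

```text
time_s: 11.2
eef_pos: [517.5, -91.0, 217.8]
ee_rot: [-0.0, 0.792, 0.611, -0.001]
force: [-0.8, 0.0, 0.7]
grip_width: 0.851
grip_force: 0.0
```

Run:
```python
from h import *
inc(489,-357,230,1.31)
```

```text
offset [-2.205  0.333 -0.099] dr [-0.002  0.002  0.005]
```

>>> arm_command:
  increments:
    - {"dr":[0,0,0],"offset":[-0.25,0.033,-0.1],"hand":0.7}
    - {"dr":[0,0,0],"offset":[-0.35,0.05,0],"hand":0.7}
    - {"dr":[0,0,0],"offset":[-0.35,0.05,0],"hand":0.7}
    - {"dr":[0,0,0],"offset":[-0.35,0.05,0],"hand":0.7}
    - {"dr":[0,0,0],"offset":[-0.35,0.05,0],"hand":0.7}
    - {"dr":[0,0,0],"offset":[-0.35,0.05,0],"hand":0.7}
    - {"dr":[0,0,0],"offset":[-0.2,0.05,0],"hand":0.7}
    - {"dr":[0,0,0],"offset":[0,0,0],"hand":0.7}

```text
time_s: 12.0
eef_pos: [486.7, -361.6, 228.7]
ee_rot: [-0.002, 0.794, 0.608, 0.001]
force: [0.1, 0.4, 0.4]
grip_width: 0.853
grip_force: 0.0
```

Run:
```python
from h import *
import pickle
ctrl.capture("wrist")
s=ctrl.sense();c=ctrl.camera_info("wrist");pickle.dump(c,open("w5.pkl","wb"))
im2=ctrl.capture("wrist")[:,:,::-1];cv2.imwrite("pics/w5.png",im2);print(s["eef_pos"],s["dq"].round(3))
```

```text
[ 487.13873507 -359.74768857  228.98882198] [ 0.044 -0.031  0.026 -0.004  0.001  0.015]
```

View pics/w5.png

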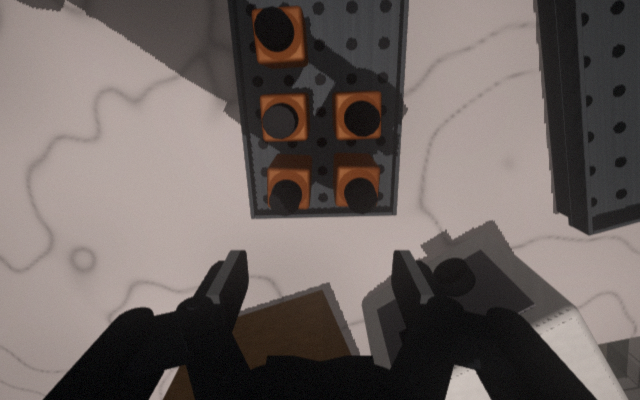

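The wrist view shows the tray with its five bottles: caps at (274,30), (280,121), (362,118), (286,196) and (360,195). The free place is at about (350,43), with its holes visible. Next I'll measure the holes, the tray rim and the bottles' shoulder squares.

Run:
```python
from h import *
import pickle
c=pickle.load(open("w5.pkl","rb"));im=cv2.imread("pics/w5.png")
g=cv2.cvtColor(im,cv2.COLOR_BGR2GRAY)
sub=cv2.GaussianBlur(g,(0,0),1);bg=cv2.medianBlur(g,25)
m=((sub.astype(int)<bg.astype(int)-18)).astype(np.uint8)
n,_,st_,ce=cv2.connectedComponentsWithStats(m)
for i in range(1,n):
    x,y,w,h,a=st_[i]
    if 235<x<405 and y<215 and 40<a<200 and 7<w<16 and 7<h<16: print("hole",ce[i].round(1),a,ray(c,ce[i],5).round(1))
# amber squares
A=((im[:,:,2].astype(int)>1.6*im[:,:,0])&(im[:,:,2]>90)).astype(np.uint8);A[230:]=0
n,l,st_,ce=cv2.connectedComponentsWithStats(cv2.morphologyEx(A,cv2.MORPH_CLOSE,np.ones((3,3))))
for i in range(1,n):
    if st_[i][4]>200:
        p=np.argwhere(l==i)[:,::-1].astype(np.float32);W=np.array([ray(c,q,77)[:2] for q in p],np.float32);print("bottle",st_[i],cv2.minAreaRect(W))
# tray bottom outer rim corners
for uv in[(252,217),(396,215)]:print("corner",ray(c,uv,22))
print("edges", [ray(c,uv,22).round(1) for uv in[(408,20),(396,214),(229,10),(252,216)]])
cv2.imwrite("pics/c5.png",cv2.resize(im[0:225,220:420],None,fx=2.6,fy=2.6,interpolation=cv2.INTER_CUBIC))
```

```text
hole [351.5   6.6] 104 [ 562.1 -209.7    5. ]
hole [385.    5.5] 106 [ 596.  -217.8    5. ]
hole [318.    7.8] 109 [ 528.1 -201.6    5. ]
hole [383.5  42.8] 96 [ 587.7 -251.8    5. ]
hole [351.4  43.8] 97 [ 554.  -243.8    5. ]
hole [286.5  45.8] 42 [ 485.8 -227.4    5. ]
hole [263.2 144.5] 42 [ 427.6 -322.4    5. ]
hole [378.1 167. ] 56 [ 554.5 -385.1    5. ]
bottle [256   7  48  55 973] ((485.9234619140625, -227.74154663085938), (40.27452850341797, 40.68258285522461), 79.26036834716797)
bottle [336  93  44  46 800] ((536.8057861328125, -311.3469543457031), (40.65568542480469, 39.76219177246094), 75.89287567138672)
bottle [261  95  46  45 797] ((469.95355224609375, -295.24432373046875), (40.42789077758789, 40.55805206298828), 76.99298858642578)
bottle [336 167  43  39 750] ((521.07177734375, -378.8970031738281), (40.401309967041016, 41.055702209472656), 72.66211700439453)
bottle [268 169  41  40 768] ((453.9423522949219, -362.75225830078125), (40.52762222290039, 40.985172271728516), 71.97190856933594)
corner [ 389.53459846 -401.89378293   22.        ]
corner [ 561.43997996 -445.39284696   22.        ]
edges [array([ 611.8, -239.1,   22. ]), array([ 561.7, -444.1,   22. ]), array([ 441.2, -183.9,   22. ]), array([ 390. , -400.6,   22. ])]
```

View pics/c5.png

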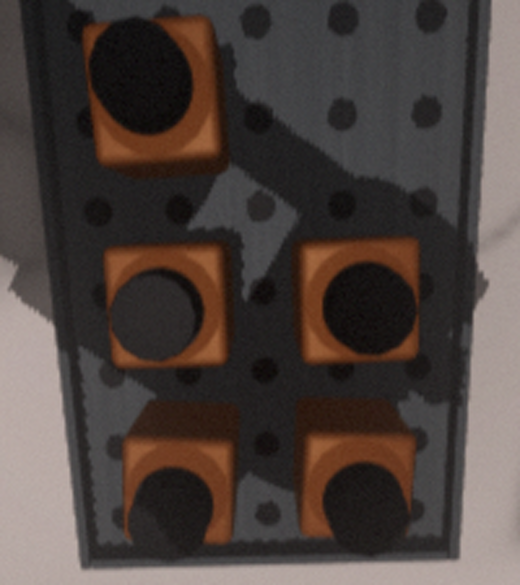

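The free-place hole, crop (342,113), gives (554,-243.8). Extrapolating the neighbouring bottles gives (553.1,-244), so the two agree. Tray yaw is 1.335 from the holes, the bottles and the rim alike. Now back to the rest to regrasp along the bottle's axis.

Run:
```python
from h import *
inc(580,136,230,1.31)
print(wr(Rm([0,0,-1],1.31)@R.from_euler('y',-np.pi/4).as_matrix(),.15,1.85))
```

```text
offset [ 4.181 -0.323  0.008] dr [-0.002 -0.004 -0.001]
[-0.70782982  1.64744036  0.4866704 ]
```

>>> arm_command:
  increments:
    - {"dr":[0,0,0],"offset":[0.2,-0.03,0],"hand":0.7}
    - {"dr":[0,0,0],"offset":[0.36,-0.03,0],"hand":0.7}
    - {"dr":[0,0,0],"offset":[0.36,-0.03,0],"hand":0.7}
    - {"dr":[0,0,0],"offset":[0.36,-0.03,0],"hand":0.7}
    - {"dr":[0,0,0],"offset":[0.36,-0.03,0],"hand":0.7}
    - {"dr":[0,0,0],"offset":[0.36,-0.03,0],"hand":0.7}
    - {"dr":[0,0,0],"offset":[0.36,-0.03,0],"hand":0.7}
    - {"dr":[0,0,0],"offset":[0.36,-0.03,0],"hand":0.7}

```text
time_s: 12.9
eef_pos: [543.8, -33.0, 230.6]
ee_rot: [-0.001, 0.793, 0.61, 0.0]
force: [0.9, -0.2, -0.1]
grip_width: 0.851
grip_force: 0.0
```

>>> arm_command:
  increments:
    - {"dr":[0,0,0],"offset":[0.36,-0.03,0],"hand":0.7}
    - {"dr":[0,0,0],"offset":[0.36,-0.03,0],"hand":0.7}
    - {"dr":[0,0,0],"offset":[0.36,-0.03,0],"hand":0.7}
    - {"dr":[0,0,0],"offset":[0.36,0,0],"hand":0.7}
    - {"dr":[0,0,0],"offset":[0.2,0,0],"hand":0.7}

```text
time_s: 13.4
eef_pos: [583.8, 161.0, 230.4]
ee_rot: [-0.001, 0.792, 0.611, 0.0]
force: [-0.5, -0.1, 0.2]
grip_width: 0.851
grip_force: 0.0
```

>>> arm_command:
  increments:
    - {"dr":[0,-0.1,0],"offset":[0,0,0],"hand":0.7}
    - {"dr":[0,-0.15,0],"offset":[0,0,0],"hand":0.7}
    - {"dr":[0,-0.15,0],"offset":[0,0,0],"hand":0.7}
    - {"dr":[0,-0.15,0],"offset":[0,0,0],"hand":0.7}
    - {"dr":[0,-0.15,0],"offset":[0,0,0],"hand":0.7}
    - {"dr":[0,-0.15,0],"offset":[0,0,0],"hand":0.7}
    - {"dr":[0,-0.15,0],"offset":[0,0,0],"hand":0.7}
    - {"dr":[0,0,0],"offset":[0,0,0],"hand":0.7}

```text
time_s: 14.2
eef_pos: [583.6, 159.0, 227.7]
ee_rot: [0.232, 0.731, 0.564, -0.306]
force: [0.1, -0.4, -0.5]
grip_width: 0.848
grip_force: 0.0
```

Run:
```python
from h import *
inc(567.2,87.8,125.5,1.31,-np.pi/4);s=ctrl.sense();print(s["eef_pos"],s["joints"])
```

```text
offset [0.175 0.024 1.032] dr [-0.002  0.004  0.008]
[583.61823723 158.97418525 227.67925928] [ 0.32298921  0.80615794  0.91328459 -0.66355046  1.85833397  0.52939543]
```

>>> arm_command:
  increments:
    - {"dr":[0,0,0.008],"offset":[0.175,0.024,0.1],"hand":0.7}
    - {"dr":[0,0,0],"offset":[0,0,0.3],"hand":0.7}
    - {"dr":[0,0,0],"offset":[0,0,0.3],"hand":0.7}
    - {"dr":[0,0,0],"offset":[0,0,0.2],"hand":0.7}
    - {"dr":[0,0,0],"offset":[0,0,0.1],"hand":0.7}
    - {"dr":[0,0,0],"offset":[0,0,0],"hand":0.7}
    - {"dr":[0,0,0],"offset":[0,0,0],"hand":0.7}

```text
time_s: 14.9
eef_pos: [569.9, 88.9, 132.0]
ee_rot: [0.234, 0.735, 0.56, -0.302]
force: [0.2, 0.9, 0.2]
grip_width: 0.847
grip_force: 0.0
```

Run:
```python
from h import *
inc(550.8,26.3,61.9,1.31,-np.pi/4)
c=ctrl.camera_info("wrist");im=ctrl.capture("wrist")[:,:,::-1];cv2.imwrite("pics/w6.png",im)
S=np.array([543.5,-1,33.6]);d=np.array([.258,.966,0]);A=(d+[0,0,1])/2**.5
print("cap end pred",proj(c,S+108*A))
k=np.max(im,2)<60; L=np.cross(A,(-d+np.array([0,0,1]))/2**.5)
```

```text
offset [ 0.026 -0.02   0.799] dr [ 0.001 -0.003 -0.01 ]
cap end pred [314.93773183 228.91029602]
```

View pics/w6.png

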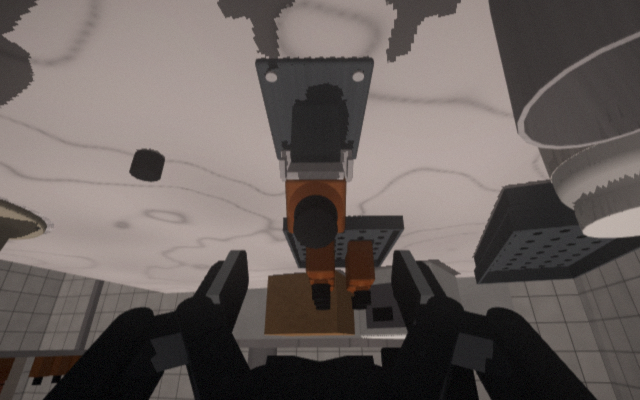

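The wrist view along the bottle axis shows the cap disc at (316,222), body behind it at (316,200), cheeks at (285,165) and (348,165), with the fingers symmetric at (235,280) and (405,280). That makes 12 pictures viewed, over the allowed 10, so from here on I'll measure numerically only. First, the cap outline against the model.

```bash
cat >> h.py <<'E'
def capfit(c,im,O,A,p0=None):
    "fit bottle offset (perp. to A: e1,e2) by matching the cap silhouette to a dark blob"
    from scipy.optimize import minimize
    e1=np.cross(A,[0,0,1.]);e1=np.cross([0,1,0],A) if np.linalg.norm(e1)<.1 else e1;e1/=np.linalg.norm(e1);e2=np.cross(A,e1)
    return e1,e2
def capmask(c,O,A,shape=(400,640)):
    e1=np.cross(A,[.3,.9,.1]);e1/=np.linalg.norm(e1);e2=np.cross(A,e1);th=np.linspace(0,2*np.pi,60)
    P=[proj(c,O+h*A+14*(np.cos(t)*e1+np.sin(t)*e2)) for h in(86,108) for t in th]
    return cv2.convexHull(np.array(P,np.float32)).reshape(-1,2)
E
python3 - <<'E'
from h import *
im=cv2.imread("pics/w6.png").astype(int);c=ctrl.camera_info("wrist")
S=np.array([543.5,-1,33.6]);d=np.array([.258,.966,0]);A=(d+[0,0,1])/2**.5
h=capmask(c,S,A);print("pred bbox",h.min(0),h.max(0))
m=(im.max(2)<50);roi=np.zeros_like(m);roi[192:262,285:345]=1;m&=roi
n,l,s,ce=cv2.connectedComponentsWithStats(m.astype(np.uint8))
print([ (x.tolist()) for x in s[1:] if x[4]>300])
print(im[185:265:5,316].tolist())
E
```

```text
pred bbox [291.8718  195.40288] [337.7356  249.31609]
[[294, 195, 44, 54, 1986]]
[[27, 42, 74], [27, 42, 73], [23, 29, 43], [20, 22, 24], [17, 18, 22], [27, 27, 32], [28, 27, 31], [30, 31, 32], [29, 30, 32], [26, 26, 30], [29, 31, 33], [31, 30, 33], [31, 30, 35], [23, 37, 60], [20, 31, 57], [22, 34, 59]]
```

Predicted and observed cap outlines agree to about 1 px. Advancing over the bottle.

>>> arm_command:
  increments:
    - {"dr":[0,0,-0.01],"offset":[0.026,-0.02,0.05],"hand":0.7}
    - {"dr":[0,0,0],"offset":[0,0,0.15],"hand":0.7}
    - {"dr":[0,0,0],"offset":[0,0,0.2],"hand":0.7}
    - {"dr":[0,0,0],"offset":[0,0,0.2],"hand":0.7}
    - {"dr":[0,0,0],"offset":[0,0,0.1],"hand":0.7}
    - {"dr":[0,0,0],"offset":[0,0,0.05],"hand":0.7}
    - {"dr":[0,0,0],"offset":[0,0,0],"hand":0.7}
    - {"dr":[0,0,0],"offset":[0,0,0],"hand":0.7}

```text
time_s: 15.75
eef_pos: [551.8, 30.0, 65.6]
ee_rot: [0.233, 0.733, 0.563, -0.303]
force: [0.3, -0.8, -0.2]
grip_width: 0.85
grip_force: 0.0
```

Run:
```python
from h import *
inc(550.8,26.3,61.9,1.31,-np.pi/4);st(np.array([550.8,26.3,61.9]))
```

```text
offset [-0.001 -0.     0.045] dr [ 0.001 -0.001  0.   ]
pos [551.8  30.   65.6] left(tool mm) [-0.1 -0.   5.4] F tool [-0.4  0.5  0.7] gw 0.8501565476105236
```

>>> arm_command:
  increments:
    - {"dr":[0,0,0],"offset":[0,0,0.02],"hand":0.7}
    - {"dr":[0,0,0],"offset":[0,0,0.018],"hand":0.7}
    - {"dr":[0,0,0],"offset":[0,0,0],"hand":0.4}
    - {"dr":[0,0,0],"offset":[0,0,0],"hand":0.2}
    - {"dr":[0,0,0],"offset":[0,0,0],"hand":0.12}

```text
time_s: 16.25
eef_pos: [550.6, 26.4, 61.9]
ee_rot: [0.233, 0.733, 0.563, -0.304]
force: [0.3, -0.2, 0.6]
grip_width: 0.561
grip_force: 0.0
```

>>> arm_command:
  increments:
    - {"dr":[0,0,0],"offset":[0,0,0],"hand":0.06}
    - {"dr":[0,0,0],"offset":[0,0,0],"hand":0}
    - {"dr":[0,0,0],"offset":[0,0,0],"hand":-0.1}
    - {"dr":[0,0,0],"offset":[0,0,0],"hand":-0.2}
    - {"dr":[0,0,0],"offset":[0,0,0],"hand":-0.2}
  grip_force: 22

```text
time_s: 16.75
eef_pos: [550.5, 26.5, 61.9]
ee_rot: [0.233, 0.733, 0.563, -0.304]
force: [-0.4, 1.4, 1.4]
grip_width: 0.51
grip_force: 22.8
```

Run:
```python
from h import *
st(np.array([550.8,26.3,61.9]))
```

```text
pos [550.5  26.5  61.9] left(tool mm) [-0.1  0.3  0.1] F tool [-0.1 -0.8 -1.9] gw 0.5100204386271664
```

>>> arm_command:
  increments:
    - {"dr":[0,0,0],"offset":[-0.02,0,-0.02],"hand":-0.2}
    - {"dr":[0,0,0],"offset":[-0.06,0,-0.06],"hand":-0.2}
    - {"dr":[0,0,0],"offset":[-0.15,0,-0.15],"hand":-0.2}
    - {"dr":[0,0,0],"offset":[-0.24,0,-0.24],"hand":-0.2}
    - {"dr":[0,0,0],"offset":[-0.24,0,-0.24],"hand":-0.2}
    - {"dr":[0,0,0],"offset":[-0.15,0,-0.15],"hand":-0.2}
    - {"dr":[0,0,0],"offset":[-0.05,0,-0.05],"hand":-0.2}
    - {"dr":[0,0,0],"offset":[0,0,0],"hand":-0.2}

```text
time_s: 17.55
eef_pos: [550.8, 26.3, 216.9]
ee_rot: [0.233, 0.733, 0.563, -0.303]
force: [-0.1, -0.6, -1.6]
grip_width: 0.513
grip_force: 22.7
```

>>> arm_command:
  increments:
    - {"dr":[0,0.1,0],"offset":[0,0,0],"hand":-0.2}
    - {"dr":[0,0.15,0],"offset":[0,0,0],"hand":-0.2}
    - {"dr":[0,0.15,0],"offset":[0,0,0],"hand":-0.2}
    - {"dr":[0,0.15,0],"offset":[0,0,0],"hand":-0.2}
    - {"dr":[0,0.15,0],"offset":[0,0,0],"hand":-0.2}
    - {"dr":[0,0.15,0],"offset":[0,0,0],"hand":-0.2}
    - {"dr":[0,0.15,0],"offset":[0,0,0],"hand":-0.2}
    - {"dr":[0,0,0],"offset":[0,0,0],"hand":-0.2}

```text
time_s: 18.35
eef_pos: [549.9, 24.5, 214.7]
ee_rot: [-0.002, 0.794, 0.608, -0.001]
force: [-0.0, -0.4, -0.6]
grip_width: 0.508
grip_force: 22.7
```

Run:
```python
from h import *
inc(554,-243.5,215,1.335);st(np.array([554,-243.5,215]))
```

```text
offset [-2.147  0.617 -0.007] dr [-0.005 -0.002 -0.037]
pos [549.9  24.5 214.7] left(tool mm) [-257.6   74.1   -0.9] F tool [-0.4  0.1  0.6] gw 0.5077013743923804
```

>>> arm_command:
  increments:
    - {"dr":[-0.005,0,-0.037],"offset":[-0.2,0.057,0],"hand":-0.2}
    - {"dr":[0,0,0],"offset":[-0.35,0.1,0],"hand":-0.2}
    - {"dr":[0,0,0],"offset":[-0.35,0.1,0],"hand":-0.2}
    - {"dr":[0,0,0],"offset":[-0.35,0.1,0],"hand":-0.2}
    - {"dr":[0,0,0],"offset":[-0.35,0.1,0],"hand":-0.2}
    - {"dr":[0,0,0],"offset":[-0.3,0.09,0],"hand":-0.2}
    - {"dr":[0,0,0],"offset":[-0.15,0.06,0],"hand":-0.2}
    - {"dr":[0,0,0],"offset":[-0.08,0.01,0],"hand":-0.2}

```text
time_s: 19.15
eef_pos: [563.0, -240.6, 214.3]
ee_rot: [-0.0, 0.785, 0.62, -0.001]
force: [0.2, 0.8, -0.5]
grip_width: 0.515
grip_force: 22.8
```

Run:
```python
from h import *
ctrl.capture("wrist");ctrl.capture("wrist");ctrl.capture("wrist")
inc(554,-243.5,215,1.335)
s=ctrl.sense();print(s["eef_pos"]);c=ctrl.camera_info("wrist");im=ctrl.capture("wrist")[:,:,::-1];cv2.imwrite("pics/w7.png",im);im=im.astype(int)
T=rot(s["ee_rot"]).as_matrix()
for dx in(-2,0,2):
    h=capmask(c,s["eef_pos"]+T@[dx,0,40.],-T[:,2]);print("pred cap bbox",dx,h.min(0).round(1),h.max(0).round(1))
A=(im[:,:,2]>1.7*im[:,:,0])&(im[:,:,2]>60);l=cv2.connectedComponentsWithStats(A.astype(np.uint8))
print([x.tolist() for x in l[2][1:] if x[4]>150])
for X in([22,22,-32],[22,-22,-32],[22,22,40],[22,-22,40]):print("body corner",X,proj(c,s["eef_pos"]+T@np.array(X,float)).round(1))
print("gap px",proj(c,[554,-243.5,5]).round(1))
```

```text
offset [-0.057 -0.065  0.004] dr [ 0.001 -0.     0.005]
[ 563.16650698 -238.64837102  215.4685264 ]
pred cap bbox -2 [274.4 293.1] [362.1 405. ]
pred cap bbox 0 [274.1 288.6] [362.4 400.7]
pred cap bbox 2 [273.8 284. ] [362.7 396.3]
[[215, 153, 49, 56, 1219], [269, 197, 102, 135, 7054], [222, 214, 43, 43, 950]]
body corner [22, 22, -32] [372.9 250.5]
body corner [22, -22, -32] [264.1 250.5]
body corner [22, 22, 40] [354.1 192.8]
body corner [22, -22, 40] [283.7 192.8]
gap px [312.5 169. ]
```

Run:
```python
from h import *
im=cv2.imread("pics/w7.png");c=ctrl.camera_info("wrist")
g=cv2.GaussianBlur(cv2.cvtColor(im,cv2.COLOR_BGR2GRAY),(0,0),1).astype(int);bg=cv2.medianBlur(cv2.cvtColor(im,cv2.COLOR_BGR2GRAY),31).astype(int)
n,_,s,ce=cv2.connectedComponentsWithStats((g<bg-7).astype(np.uint8))
for i in range(1,n):
    x,y,w,h,a=s[i]
    if 220<x<400 and y<230 and 30<a<300 and w<20 and h<20:print(ce[i].round(1),a,ray(c,ce[i],5).round(1))
print(g[155:185:3,300:327:3])
```

```text
[256.4  33.5] 78 [532.  -90.5   5. ]
[307.9  69.1] 64 [ 575.4 -135.6    5. ]
[251.3 139.3] 89 [ 494.4 -193.1    5. ]
[283.1 139.6] 67 [ 529.7 -201.7    5. ]
[312.4 139.5] 87 [ 562.4 -209.4    5. ]
[342.9 139.7] 81 [ 596.3 -217.5    5. ]
[312.5 169.4] 88 [ 554.1 -243.6    5. ]
[342.1 169.4] 78 [ 588.2 -251.6    5. ]
[366.2 184.1] 39 [ 612.7 -276.     5. ]
[285.5 196.1] 93 [ 514.3 -268.6    5. ]
[231.8 230. ] 69 [ 436.1 -296.9    5. ]
[[40 40 42 40 41 42 42 42 42]
 [40 40 41 41 41 42 41 42 42]
 [40 39 41 41 40 41 41 42 41]
 [40 39 40 37 33 36 41 42 42]
 [40 41 39 26 22 24 37 42 43]
 [40 39 39 24 21 22 35 41 41]
 [49 39 40 32 25 28 39 41 41]
 [80 60 41 40 39 40 40 40 42]
 [85 81 64 41 40 41 40 41 41]
 [85 83 82 65 46 41 40 41 41]]
```

The hole at (312.5,169.4) confirms the gap at (554.1,-243.6). I'll correct the position and descend.

>>> arm_command:
  increments:
    - {"dr":[0,0,0.005],"offset":[-0.057,-0.065,0],"hand":-0.2}
    - {"dr":[0,0,0],"offset":[0,0,0.2],"hand":-0.2}
    - {"dr":[0,0,0],"offset":[0,0,0.2],"hand":-0.2}
    - {"dr":[0,0,0],"offset":[0,0,0.1],"hand":-0.2}
    - {"dr":[0,0,0],"offset":[0,0,0],"hand":-0.2}
    - {"dr":[0,0,0],"offset":[0,0,0],"hand":-0.2}

```text
time_s: 19.95
eef_pos: [554.6, -244.4, 157.4]
ee_rot: [0.002, 0.785, 0.619, 0.001]
force: [-0.1, 0.3, -1.4]
grip_width: 0.51
grip_force: 22.8
```

Run:
```python
from h import *
inc(554.1,-243.6,45,1.335);st(np.array([554.1,-243.6,45]))
```

```text
offset [ 0.006 -0.009  0.937] dr [0.005 0.001 0.001]
pos [ 554.6 -244.4  157.4] left(tool mm) [  0.8  -1.1 112.4] F tool [ 0.2 -0.1  1.4] gw 0.5104040415421419
```

>>> arm_command:
  increments:
    - {"dr":[0.005,0,0],"offset":[0.006,-0.009,0.15],"hand":-0.2}
    - {"dr":[0,0,0],"offset":[0,0,0.2],"hand":-0.2}
    - {"dr":[0,0,0],"offset":[0,0,0.2],"hand":-0.2}
    - {"dr":[0,0,0],"offset":[0,0,0.15],"hand":-0.2}
    - {"dr":[0,0,0],"offset":[0,0,0.1],"hand":-0.2}
    - {"dr":[0,0,0],"offset":[0,0,0.05],"hand":-0.2}
    - {"dr":[0,0,0],"offset":[0,0,0],"hand":-0.2}
    - {"dr":[0,0,0],"offset":[0,0,0],"hand":-0.2}

```text
time_s: 20.75
eef_pos: [553.9, -243.8, 55.4]
ee_rot: [0.0, 0.785, 0.619, -0.0]
force: [-0.5, -0.5, -1.0]
grip_width: 0.51
grip_force: 22.8
```

Run:
```python
from h import *
inc(554.1,-243.6,45,1.335);st(np.array([554.1,-243.6,45]))
```

```text
offset [0.002 0.001 0.087] dr [0.001 0.001 0.   ]
pos [ 553.9 -243.8   55.4] left(tool mm) [ 0.2  0.1 10.4] F tool [-0.6 -0.4  1. ] gw 0.5097636269900397
```

>>> arm_command:
  increments:
    - {"dr":[0,0,0],"offset":[0,0,0.03],"hand":-0.2}
    - {"dr":[0,0,0],"offset":[0,0,0.02],"hand":-0.2}
    - {"dr":[0,0,0],"offset":[0,0,0.01],"hand":-0.2}
    - {"dr":[0,0,0],"offset":[0,0,0],"hand":-0.2}

```text
time_s: 21.15
eef_pos: [553.4, -243.4, 47.1]
ee_rot: [-0.001, 0.785, 0.619, -0.0]
force: [0.7, 0.0, -0.6]
grip_width: 0.51
grip_force: 22.8
```

>>> arm_command:
  increments:
    - {"dr":[0,0,0],"offset":[0,0,0.007],"hand":-0.2}
    - {"dr":[0,0,0],"offset":[0,0,0],"hand":-0.2}
    - {"dr":[0,0,0],"offset":[0,0,0],"hand":-0.2}

```text
time_s: 21.45
eef_pos: [553.4, -243.4, 46.4]
ee_rot: [-0.0, 0.785, 0.619, -0.0]
force: [0.2, 0.3, -0.9]
grip_width: 0.515
grip_force: 22.9
```

>>> arm_command:
  increments:
    - {"dr":[0,0,0],"offset":[0,0,0.007],"hand":-0.2}
    - {"dr":[0,0,0],"offset":[0,0,0],"hand":-0.2}
    - {"dr":[0,0,0],"offset":[0,0,0],"hand":-0.2}

```text
time_s: 21.75
eef_pos: [553.5, -243.5, 46.2]
ee_rot: [-0.0, 0.785, 0.619, -0.0]
force: [-1.9, 1.8, 5.2]
grip_width: 0.509
grip_force: 23.6
```

>>> arm_command:
  increments:
    - {"dr":[0,0,0],"offset":[0,0,0.003],"hand":-0.2}
    - {"dr":[0,0,0],"offset":[0,0,0],"hand":-0.2}
    - {"dr":[0,0,0],"offset":[0,0,0],"hand":0.04}
    - {"dr":[0,0,0],"offset":[0,0,0],"hand":0.08}
    - {"dr":[0,0,0],"offset":[0,0,0],"hand":0.14}
    - {"dr":[0,0,0],"offset":[0,0,0],"hand":0.2}
    - {"dr":[0,0,0],"offset":[0,0,0],"hand":0.2}
    - {"dr":[0,0,0],"offset":[0,0,0],"hand":0.2}

```text
time_s: 22.55
eef_pos: [553.4, -243.4, 45.1]
ee_rot: [-0.0, 0.785, 0.619, -0.0]
force: [0.0, -0.1, 0.5]
grip_width: 0.596
grip_force: 0.0
```

>>> arm_command:
  increments:
    - {"dr":[0,0,0],"offset":[0,0,-0.05],"hand":0.2}
    - {"dr":[0,0,0],"offset":[0,0,-0.1],"hand":0.2}
    - {"dr":[0,0,0],"offset":[0,0,-0.2],"hand":0.2}
    - {"dr":[0,0,0],"offset":[0,0,-0.3],"hand":0.2}
    - {"dr":[0,0,0],"offset":[0,0,-0.35],"hand":0.2}
    - {"dr":[0,0,0],"offset":[0,0,-0.35],"hand":0.2}
    - {"dr":[0,0,0],"offset":[0,0,-0.15],"hand":0.2}
    - {"dr":[0,0,0],"offset":[0,0,0],"hand":0.2}

```text
time_s: 23.35
eef_pos: [554.4, -243.9, 229.2]
ee_rot: [0.003, 0.785, 0.619, 0.001]
force: [-0.2, 0.1, -0.2]
grip_width: 0.601
grip_force: 0.0
```

Run:
```python
from h import *
inc(510,-420,230,1.335)
```

```text
offset [-1.513 -0.018 -0.003] dr [0.007 0.003 0.001]
```

>>> arm_command:
  increments:
    - {"dr":[0,0,0],"offset":[-0.2,0,0],"hand":0.2}
    - {"dr":[0,0,0],"offset":[-0.35,0,0],"hand":0.2}
    - {"dr":[0,0,0],"offset":[-0.25,0,0],"hand":0.2}
    - {"dr":[0,0,0],"offset":[-0.1,0,0],"hand":0.2}
    - {"dr":[0,0,0],"offset":[0,0,0],"hand":0.2}
    - {"dr":[0,0,0],"offset":[0,0,0],"hand":0.2}
    - {"dr":[0,0,0],"offset":[0,0,0],"hand":0.2}

```text
time_s: 24.05
eef_pos: [528.9, -347.1, 225.1]
ee_rot: [-0.001, 0.785, 0.62, -0.0]
force: [-0.3, -0.3, 0.4]
grip_width: 0.601
grip_force: 0.0
```

Run:
```python
from h import *
c=ctrl.camera_info("wrist");im=ctrl.capture("wrist")[:,:,::-1];cv2.imwrite("pics/w8.png",im)
print(ctrl.sense()["eef_pos"])
A=((im[:,:,2].astype(int)>1.6*im[:,:,0])&(im[:,:,2]>90)).astype(np.uint8);A[235:]=0
n,l,s,ce=cv2.connectedComponentsWithStats(cv2.morphologyEx(A,cv2.MORPH_CLOSE,np.ones((3,3))))
for i in range(1,n):
    if s[i][4]>200:
        p=np.argwhere(l==i)[:,::-1].astype(np.float32);W=np.array([ray(c,q,77)[:2] for q in p],np.float32);print(s[i].tolist(),cv2.minAreaRect(W))
t=ctrl.camera_info("top");im=cv2.cvtColor(ctrl.capture("top"),cv2.COLOR_RGB2BGR);cv2.imwrite("pics/top9.png",im)
```

```text
[ 528.87978088 -347.2199112   225.25825269]
[218, 34, 48, 53, 1031] ((486.2423095703125, -227.92889404296875), (40.83884811401367, 41.223594665527344), 78.99566650390625)
[296, 36, 48, 52, 1192] ((553.3216552734375, -245.20919799804688), (41.1185302734375, 40.908241271972656), 75.29974365234375)
[222, 119, 47, 44, 880] ((469.9237365722656, -295.46148681640625), (40.476234436035156, 41.32320785522461), 76.57929229736328)
[297, 119, 45, 44, 906] ((537.4337768554688, -311.56121826171875), (40.465675354003906, 41.50411605834961), 76.59125518798828)
[231, 189, 41, 40, 792] ((453.95660400390625, -362.5959777832031), (40.6219596862793, 41.11863708496094), 72.11226654052734)
[299, 190, 42, 39, 787] ((521.4155883789062, -378.9153137207031), (40.408226013183594, 41.610355377197266), 73.72604370117188)
```

The placed bottle stands at (553.3,-245.2), about 1 mm from the gap centre, and is square with the tray within the measurement noise. The five others are unmoved, within 0.4 mm. Handing in.

```bash
python3 -c "
from rig import ctrl
print(ctrl.finish_job())"
```

```text
the job is handed in; nothing more can be done
None
```

The bottle was laid home in the rest, released, retaken and stood upright in the tray's free place about 1 mm off centre, the other five unmoved, handed in at about 24 s — but I viewed 12 pictures, over the allowed 10.

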